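# Load the winder spindles and hold the tension arm wound to its stop

### The arm

A 6-joint arm with a two-finger parallel gripper is mounted at the origin on a cart in front of the work surface, level with it; the furniture and walls round the work are solid. World frame = base frame: x ahead of the robot, y to its left, z up, the work surface at z = 0. Lengths are in m, angles in rad, forces in N, time in s.
With the tool pointing down it reaches from about 0.3 to 0.75 m from the base axis. Payload 8.5 kg.
Tool frame: the origin (TCP) lies midway between the tips of the shut fingers; the grasp point (between the pads) lies 19 mm behind it (arm.tcp_to_grasp is the distance from the TCP to the grasp point, in m); x points along the fingers, y is the direction in which the jaws open and shut, and the axes are right-handed (so a half turn about x gives the same grasp; the last joint's range is limited). The gripper opens to 85 mm and grips with 20 to 120 N. Pads are 22 mm wide; open, the fingers measure 114 mm over their backs; the gripper's body (76 mm by 85 mm) begins 54 mm behind the grasp point. The pads swing forward as they close: fully open they stand 13 mm farther back than shut.
Start: joints at [-1.477, 0.381, 1.297, -0, 1.464, -0.215], TCP at [0.167, -0.524, 0.231] pointing down, gripper open.
Joint ranges: [-3.11, 3.11], [-0.89, 2.33], [0.22, 2.48], [-1.42, 4.56], [0.17, 2.85], [-2.88, 2.88]. Speed limits (rad/s): [2.39, 2.39, 3.14, 3.14, 3.14, 3.14].

### API

Orientations are given as a rotation vector (axis times angle).
In Python, from station import sense, snapshot, camera_model, job_done, arm gives the robot as it stands. The module is installed in compiled form; this text tells all that it offers.
- The arm moves only by the tool arm_command, never from a script. Its argument "deltas" is a list of rows, each an object with "translation": the shift along the tool's x, y, z each as a share of 300 mm, from -1 to 1, a list of three; "rotation": the turn, a rotation vector about the tool's x, y, z each as a share of 45 degrees, from -1 to 1, a list of three; "grip": the closure, from -1 (fully open) to 1 (shut). In form: [{"translation": [dx, dy, dz], "rotation": [wx, wy, wz], "grip": grip}, ...]. A call has 1 to 5 rows; each row is the pose to reach, as a shift and turn from the pose commanded when the call began, along the tool's axes at that moment; what a row does not reach only later rows make up. A row lasts 1/10 s, in which the tool goes at most 50 mm and 8.59 degrees, less where a joint would pass 70% of its speed; a pose out of reach is approached as far as the arm can. A call with a number of a shift or a turn outside -1 to 1 is refused whole. A call with a gripper value outside its range is refused whole. The fingers move at their own pace and stop on an object; "squeeze" is the grip in N (left out, the last holds). Time passes only in rows, so rows that repeat a pose let the fingers close. It gives the time, the measured TCP pose, the force and the opening at its end, in the units of the state.
- sense(): the state, without advancing time (a new reading comes with each control period).
- snapshot(name): name is "scene" or "top"; returns (picture, depth): 420x560x3 uint8, blue, green, red; 420x560 float32, m along the optical axis (not along the pixel's ray), 0 where there is no reading.
- camera_model(name): a dict with "vfov" (degrees; the focal length in pixels is half the picture's height over the tangent of half this angle, whatever the lens; pixels are square), "cx", "cy" (the principal point, pixels), "R" (3x3) and "t" (3): a world point X has camera coordinates R X + t. Camera axes: x right, y down, z forward; pixel columns grow to the right and rows downward; lengths in m; the calibration is good to about 2 mm. A picture is of the moment at which its call begins. camera_model takes no time and is no camera call.
- job_done(): hands the job in, once; it reports no verdict.
The state is a dict: "time_s": time; "q": joint angles; "joint_velocities": joint speeds; "joint_efforts": joint torques, N m; "eef_pos": TCP position; "orientation": TCP orientation; "wrist_force": force on the tool from outside, world axes, zero at the start; "torque": the same for the moment, N m; "width": finger opening in m.
Only numpy, scipy, OpenCV 4.12 (cv2) and the standard library are available. Lean on these libraries where they do the work, as an engineer would, in place of code of your own. Each camera call takes 0.05 s, during which the arm holds its last target.

### The job

Put each of the two empty bobbins on the spindle that fits its bore - the wide bobbin on the thick spindle, the slim bobbin on the thin one - fully down on the spindle's shoulder. Then take hold of the roller at the free end of the spring-loaded tension arm, swing the arm forward (clockwise seen from above) against its spring until it is hard against its stop, and finish still holding it there by the roller, so that the wire can be threaded. Do not let go at the end, and leave the solder spool, the capacitor and the heat sink where they are.

Things in the scene. Friction and masses are not known exactly. Their poses are not given: they have to be found in the camera images.
- wide_bobbin: loose empty bobbin of grey plastic, standing on a flange, axis upright: two flanges 56 mm in diameter and 5 mm thick on a 36 mm core, 26 mm high overall, through bore 24 mm in diameter along its z axis, 50 g. Origin at the centre of its underside. Grip it across the flanges
- slim_bobbin: loose empty bobbin of grey plastic, standing on a flange, axis upright: two flanges 40 mm in diameter and 5 mm thick on a 26 mm core, 34 mm high overall, through bore 15 mm in diameter along its z axis, 50 g. Origin at the centre of its underside. Grip it across the flanges
- thick_spindle: fixed upright spindle for the wide bobbin: dark steel foot disc 60 mm in diameter and 8 mm high, on it a shoulder 32 mm in diameter whose top, 16 mm above the bench, is the seat, then a steel rod 18 mm in diameter up to 62 mm above the bench, its last 8 mm tapered. Origin on the rod's axis at the bench, z up. It may stand left or right of the other spindle
- thin_spindle: fixed upright spindle for the slim bobbin: the same foot and shoulder (seat 16 mm above the bench), with a steel rod 9 mm in diameter up to 62 mm above the bench, its last 8 mm tapered. Origin on the rod's axis at the bench, z up
- tension_base: fixed square aluminium base plate (110 x 110 x 10 mm) of the tension arm. Origin on the arm's vertical pivot axis at the bench; the plate reaches from -35 to +75 mm along its x and y axes. The pivot stands to 68 mm high with a coil spring round it; a rest peg and a stop peg, 47 mm high, stand on the plate 60 mm from it, either side of the arm's sweep
- tension_arm (a joint): spring arm angle, rad: 0 on the rest peg, 1.10 on the stop peg. A 16 mm wide bar, 36 to 48 mm above the bench, along +y of tension_base at 0, swinging towards its +x (clockwise from above): at value q the roller axis is at (110 sin q, 110 cos q) mm in tension_base. Spring pull at the roller 1.8 N at rest, 5.4 N at the stop; let go, it flies back
- guide_roller: white plastic roller standing upright on the arm's free end, 18 mm in diameter and 40 mm high, free to spin about its own vertical axis. Origin at the centre of its underside, 51 mm above the bench; its top is 91 mm above the bench, with a 2 mm high, 10 mm wide end cap. Nothing near it is as high
- solder_spool: bystander: solder spool standing on one of its two dark flanges, greenish top, 61 mm in diameter, 42 mm high; origin at its underside, within 3 mm of the centre. Not part of the job
- capacitor_0: bystander: black standing capacitor, 16 mm in diameter, 26 mm high; origin at the centre of its underside. Not part of the job
- heatsink: bystander: black finned heat sink, 30 x 35 mm, 22 mm high; origin at the centre of its underside. Not part of the job

How it is judged:
By the outcome, as a careful person would: the job done as asked, in the order asked, and still so for the second after the job is handed in, while the arm keeps its last pose, push and grip.
It also fails if it takes over 58 s, if anything falls off the work surface, if the arm or the gripper's body presses on something with over 40 N, if the wrist force passes 120 N, or if a joint passes its speed limit or range.

## Working session

There is one attempt and no reset: what is moved stays moved. The work goes in short steps, Python scripts to look and compute and a tool call to move; the robot and the scene stay as the last step left them, time stands still between calls to the robot, and variables do not carry over. Pictures are saved under pics/ and viewed, and the job is handed in when it is done.

Besides the shell and the picture viewer there is one more tool, called after "Emit:" by a JSON object that holds its "op" and its "data". arm_command: Moves the arm, as the interface text tells. Shift numbers are shares of 300 mm and turn numbers shares of 45 degrees, none past 1 either way. Its arguments: {"type":"object","properties":{"deltas":{"type":"array"},"squeeze":{"type":"number"}},"required":["deltas"]}

```bash
mkdir -p pics
cat > h.py <<'E'
import numpy as np,cv2
from station import sense,snapshot,camera_model,arm
def look(n,f):
    p,d=snapshot(n); cv2.imwrite('pics/'+f+'.png',p); np.savez('pics/'+f+'.npz',p=p,d=d); return p,d
def cam(n):
    m=camera_model(n); f=210/np.tan(np.radians(m['vfov'])/2); return f,m['cx'],m['cy'],np.array(m['R']),np.array(m['t'])
def ray(n,u,v,z):
    f,cx,cy,R,t=cam(n); d=R.T@np.array([(u-cx)/f,(v-cy)/f,1]); c=-R.T@t; return c+d*(z-c[2])/d[2]
def cloud(n,d):
    f,cx,cy,R,t=cam(n); v,u=np.mgrid[:d.shape[0],:d.shape[1]]
    P=np.stack([(u-cx)/f*d,(v-cy)/f*d,d],-1); return (P-t)@R
def proj(n,X):
    f,cx,cy,R,t=cam(n); c=R@np.array(X)+t; return f*c[0]/c[2]+cx,f*c[1]/c[2]+cy
E
python3 - <<'E'
from h import *
s=sense(); print(s); print(arm.tcp_to_grasp)
for n in('scene','top'):
    look(n,n+'0'); print(camera_model(n))
E
```

```text
{'time_s': 0.0, 'q': array([-1.47731619e+00,  3.81244866e-01,  1.29824315e+00,  9.24880460e-06,
        1.46356717e+00, -2.15337011e-01]), 'joint_velocities': array([ 1.60584702e-03,  3.13721038e-05,  4.22297751e-04, -3.07485779e-04,
       -7.81538842e-04,  1.52373164e-03]), 'joint_efforts': array([-7.58704118e-04, -4.48461163e+01, -2.31275654e+01, -2.25227277e-04,
        4.77856011e-03, -1.66067923e-05]), 'eef_pos': array([ 0.16711717, -0.52370939,  0.23069146]), 'orientation': array([ 2.05564801,  0.32145742, -2.05544366]), 'wrist_force': array([-0.0560627 , -0.54452236, -0.24111317]), 'torque': array([ 0.00881789,  0.01050194, -0.03575255]), 'width': 0.08536281293516428}
0.0187
{'vfov': 55.34086590250391, 'cx': 279.5802967208644, 'cy': 208.85755289491806, 'R': array([[-0.90308175, -0.42890756, -0.02194697],
       [-0.20080451,  0.46687025, -0.86122571],
       [ 0.3796326 , -0.77335017, -0.50774857]]), 't': array([0.4671878 , 0.13000078, 0.91246623])}
{'vfov': 53.36172448002043, 'cx': 280.67137729311935, 'cy': 216.60870676916673, 'R': array([[ 9.00155920e-03, -9.99959320e-01,  5.75339641e-04],
       [-9.89801843e-01, -8.99191999e-03, -1.42167006e-01],
       [ 1.42166396e-01,  7.10252486e-04, -9.89842518e-01]]), 't': array([0.02885704, 0.54569746, 0.85119781])}
```

View pics/scene0.png

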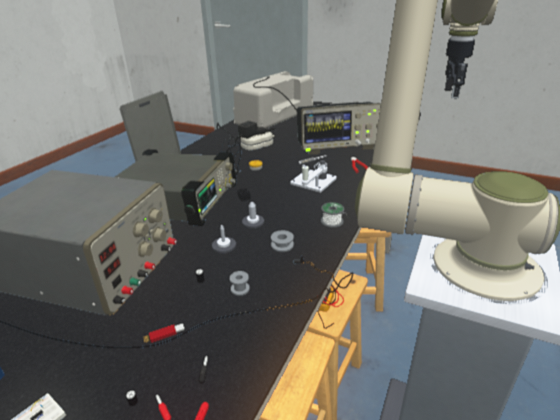

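View pics/top0.png

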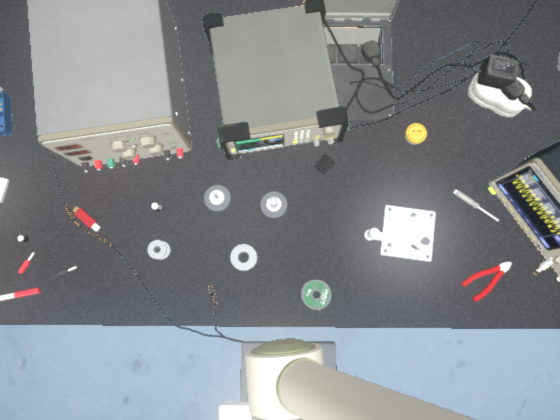

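The top view shows the slim bobbin near (159,250), the wide bobbin near (244,257), spindles near (217,197) and (274,204), and the tension base near (409,233) with its roller near (373,234). I'll zoom in next.

Run:
```python
from h import *
z=np.load('pics/top0.npz'); p,d=z['p'],z['d']
cv2.imwrite('pics/c1.png',cv2.resize(p[175:285,130:330],None,fx=4,fy=4,interpolation=cv2.INTER_CUBIC))
cv2.imwrite('pics/c2.png',cv2.resize(p[190:280,350:460],None,fx=6,fy=6,interpolation=cv2.INTER_CUBIC))
P=cloud('top',d)
H=P[...,2]
for (u0,v0,u1,v1,nm) in [(135,225,185,275,'slim'),(220,230,268,280,'wide'),(195,175,240,220,'spL'),(252,182,297,227,'spR'),(355,195,445,270,'tens'),(295,270,335,315,'spool')]:
    Q=P[v0:v1,u0:u1].reshape(-1,3); print(nm,np.round(np.percentile(Q[:,2],[1,50,90,95,99,100]),4))
h=np.clip(H*1000/100*255,0,255).astype(np.uint8)
cv2.imwrite('pics/h1.png',cv2.resize(h[175:285,130:330],None,fx=4,fy=4,interpolation=cv2.INTER_NEAREST))
cv2.imwrite('pics/h2.png',cv2.resize(h[190:280,350:460],None,fx=6,fy=6,interpolation=cv2.INTER_NEAREST))
```

```text
slim [-4.000e-03  1.000e-04  3.020e-02  3.380e-02  3.610e-02  9.201e-01]
wide [-4.000e-03  3.000e-04  2.550e-02  2.670e-02  2.850e-02  9.201e-01]
spL [-3.400e-03  9.000e-04  1.050e-02  1.620e-02  5.910e-02  9.201e-01]
spR [-3.800e-03  8.000e-04  9.800e-03  1.740e-02  6.050e-02  9.201e-01]
tens [-0.0038  0.0013  0.0439  0.0489  0.0908  0.9201]
spool [-3.900e-03  9.000e-04  4.290e-02  4.360e-02  4.530e-02  9.201e-01]
```

View pics/c1.png

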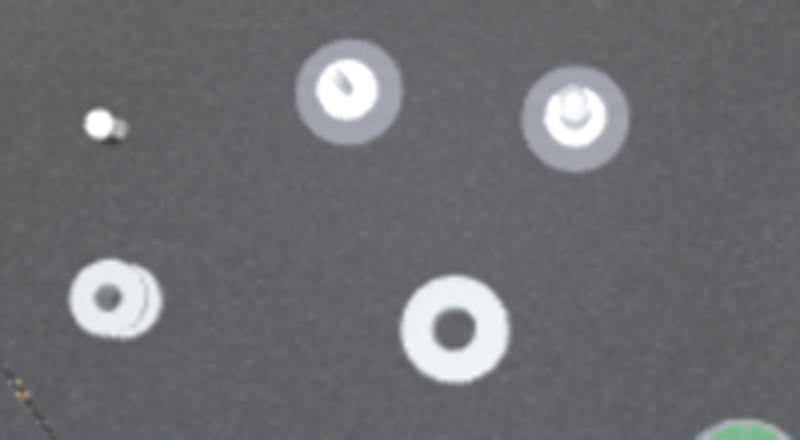

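View pics/c2.png

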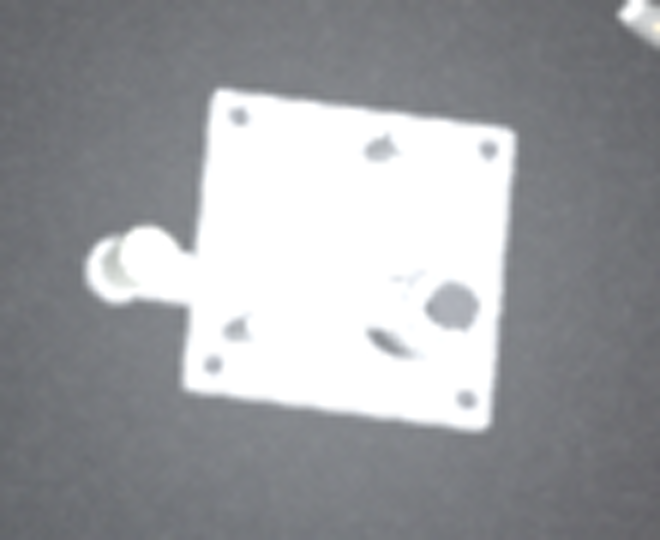

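View pics/h1.png

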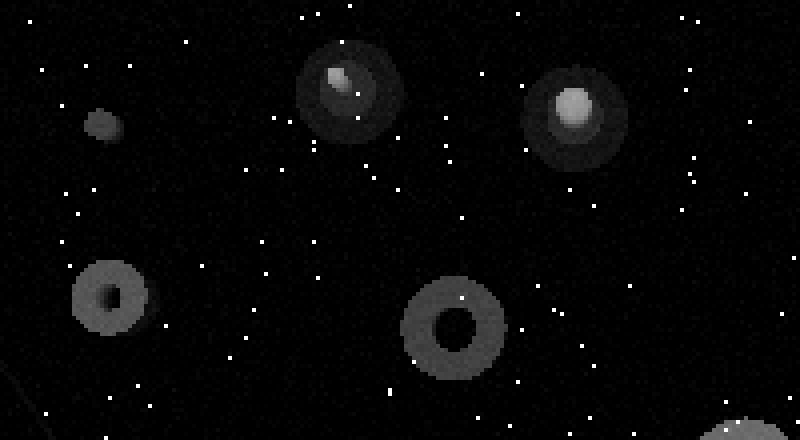

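View pics/h2.png

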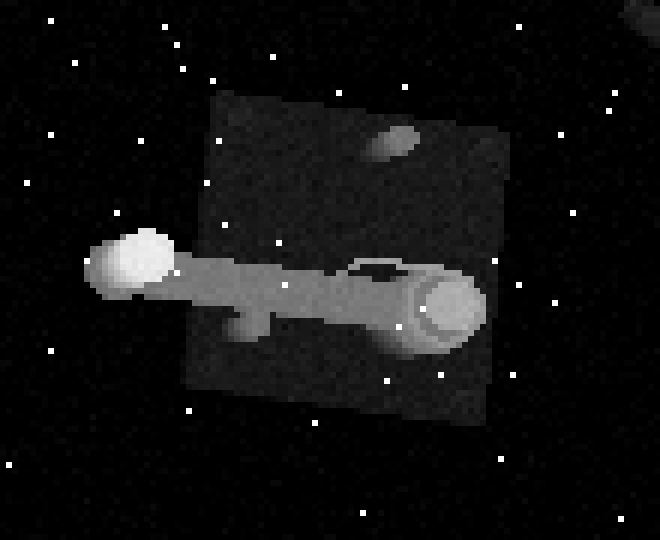

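Run:
```python
from h import *
z=np.load('pics/top0.npz'); p,d=z['p'],z['d']
P=cloud('top',d);H=P[...,2]
def cent(box,z0,z1,ztrue,nm):
    u0,v0,u1,v1=box; m=np.zeros(H.shape,np.uint8)
    m[v0:v1,u0:u1]=((H>z0)&(H<z1))[v0:v1,u0:u1]
    m=cv2.morphologyEx(m,cv2.MORPH_OPEN,np.ones((2,2),np.uint8)) if m.sum()>40 else m
    c=max(cv2.findContours(m,cv2.RETR_EXTERNAL,cv2.CHAIN_APPROX_NONE)[0],key=cv2.contourArea)
    (u,v),sz,a=cv2.fitEllipse(cv2.convexHull(c)) if len(cv2.convexHull(c))>=5 else (c[:,0].mean(0),0,0)
    fill=np.zeros_like(m); cv2.drawContours(fill,[c],-1,1,-1); vv,uu=np.nonzero(fill)
    print(nm,np.round((u,v),2),np.round(sz,1),'cen',uu.mean().round(2),vv.mean().round(2),'->',np.round(ray('top',u,v,ztrue)*1000,1),np.round(ray('top',uu.mean(),vv.mean(),ztrue)*1000,1))
cent((135,225,185,275),.031,.04,.034,'slim')
cent((220,230,268,280),.022,.034,.026,'wide')
cent((195,175,240,220),.005,.09,.008,'footL')
cent((252,182,297,227),.005,.09,.008,'footR')
cent((195,175,240,220),.050,.09,.06,'rodL')
cent((252,182,297,227),.050,.09,.06,'rodR')
cent((355,195,445,270),.075,.12,.091,'roller')
cent((410,230,440,255),.060,.072,.068,'pivot')
# gray-based
g=cv2.cvtColor(p,cv2.COLOR_BGR2GRAY)
m=np.zeros_like(g); m[195:270,355:445]=((H>.005)&(H<.016))[195:270,355:445]
c=max(cv2.findContours((m),cv2.RETR_EXTERNAL,cv2.CHAIN_APPROX_NONE)[0],key=cv2.contourArea)
m[:]=0
m[195:270,381:445]=(H>.005)[195:270,381:445]
c=max(cv2.findContours(m,cv2.RETR_EXTERNAL,cv2.CHAIN_APPROX_NONE)[0],key=cv2.contourArea)
b=cv2.boxPoints(cv2.minAreaRect(c)); print('plate',[np.round(ray('top',*q,.01)[:2]*1000,1).tolist() for q in b])
cent((295,270,335,315),.03,.06,.042,'spool')
cent((310,145,345,180),.012,.04,.022,'heatsink')
cent((145,198,165,215),.012,.04,.026,'cap')
```

```text
slim [157.71 249.82] [18.  18.9] cen 157.65 249.79 -> [472.7 293.5  34. ] [472.8 293.7  34. ]
wide [243.9 257.7] [25.7 26. ] cen 243.87 257.66 -> [458.1 111.4  26. ] [458.2 111.4  26. ]
footL [217.75 198.52] [26.  26.6] cen 217.79 198.51 -> [589.1 173.8   8. ] [589.2 173.7   8. ]
footR [274.14 205.18] [26.1 26.6] cen 274.21 205.27 -> [575.3  48.5   8. ] [575.1  48.3   8. ]
rodL [213.5 193.5] 0 cen 213.5 193.5 -> [590. 175.  60.] [590. 175.  60.]
rodR [273.87 201.5 ] [8.  8.3] cen 273.86 201.5 -> [574.2  48.3  60. ] [574.2  48.3  60. ]
roller [374.56 233.47] [ 8.8 10. ] cen 374.55 233.41 -> [ 505.7 -153.7   91. ] [ 505.8 -153.7   91. ]
pivot [426.19 241.37] [8.5 9.1] cen 426.1 241.35 -> [ 492.8 -264.    68. ] [ 492.9 -263.8   68. ]
plate [[470.1, -178.5], [578.8, -195.9], [564.0, -309.9], [455.8, -290.6]]
spool [316.92 295.13] [29.3 29.8] cen 316.94 295.21 -> [381.7 -42.6  42. ] [381.5 -42.7  42. ]
heatsink [324.87 163.59] [15.6 20.1] cen 325.59 162.58 -> [667.2 -62.9  22. ] [669.5 -64.5  22. ]
cap [156.01 206.8 ] [7.2 8.7] cen 156.02 206.8 -> [566.3 304.3  26. ] [566.3 304.3  26. ]
```

```bash
cat >> h.py <<'E'
from scipy.spatial.transform import Rotation as Rt
def down(yaw): # tool x down, jaw axis y at yaw (deg) in world
    a=np.radians(yaw); x=np.array([0,0,-1.]); y=np.array([np.cos(a),np.sin(a),0]); return np.stack([x,y,np.cross(x,y)],1)
def go(*targets,ref=None):
    """targets (x,y,z,jawyaw) m,deg -> shares"""
    s=sense(); R=Rt.from_rotvec(s['orientation']).as_matrix(); p=s['eef_pos']
    y=R[:,1]; print('t',round(s['time_s'],2),'p',np.round(p*1e3,1),'jawyaw',np.degrees(np.arctan2(y[1],y[0])).round(2),'xaxis',R[:,0].round(3),'F',s['wrist_force'].round(1),'w',s['width'].round(4),'q',s['q'].round(2))
    for T in targets:
        dt=R.T@(np.array(T[:3])-p)/.3; rv=Rt.from_matrix(R.T@down(T[3])).as_rotvec()/np.radians(45)
        print(T,'tr',dt.round(4),'rot',rv.round(4))
E
python3 - <<'E'
from h import *
go((.3,-.15,.2,0),(.458,.111,.13,90),(.458,.111,.13,0))
E
```

```text
Traceback (most recent call last):
  File "h.py", line 20, in go
    y=R[:,1]; print('t',round(s['time_s'],2),'p',np.round(p*1e3,1),'jawyaw',np.degrees(np.arctan2(y[1],y[0])).round(2),'xaxis',R[:,0].round(3),'F',s['wrist_force'].round(1),'w',s['width'].round(4),'q',s['q'].round(2))
                                                                                                                                                                                 ^^^^^^^^^^^^^^^^
AttributeError: 'float' object has no attribute 'round'
```

```bash
sed -i "s/s\['width'\].round(4)/round(s['width'],4)/" h.py
python3 - <<'E'
from h import *
go((.35,-.17,.2,15),(.458,.111,.13,90),(.458,.111,.13,0))
E
```

```text
t 0.1 p [ 167.1 -523.7  230.8] jawyaw -72.31 xaxis [-0.     0.001 -1.   ] F [-0.   0.5  0. ] w 0.0856 q [-1.48  0.38  1.3   0.    1.46 -0.22]
(0.35, -0.17, 0.2, 15) tr [ 0.1041 -0.9379 -0.9391] rot [-1.9402e+00 -1.5000e-03  1.0000e-03]
(0.458, 0.111, 0.13, 90) tr [ 0.3385 -1.7206 -1.5666] rot [-3.6068e+00 -2.3000e-03 -2.0000e-04]
(0.458, 0.111, 0.13, 0) tr [ 0.3385 -1.7206 -1.5666] rot [-1.6068e+00 -1.3000e-03  1.1000e-03]
```

Run:
```python
from h import *
d=np.load('pics/top0.npz')['d'];d=cv2.medianBlur(d,3);P=cloud('top',d).reshape(-1,3)
for y in np.arange(0,.36,.04):
    m=(abs(P[:,1]-y)<.02)&(P[:,0]>.62)&(P[:,2]>.03)&(P[:,2]<.5)
    Q=P[m]; 
    if len(Q): i=Q[:,0].argsort()[:15]; print(y.round(2),np.round(Q[i[[0,5,14]]],3).tolist(), 'zmax',Q[:,2].max().round(3))
d=np.load('pics/scene0.npz')['d'];d=cv2.medianBlur(d,3);P=cloud('scene',d).reshape(-1,3)
for y in np.arange(0,.36,.04):
    m=(abs(P[:,1]-y)<.02)&(P[:,0]>.62)&(P[:,2]>.03)&(P[:,2]<.5)
    Q=P[m]; 
    if len(Q): i=Q[:,0].argsort()[:15]; print(y.round(2),np.round(Q[i[[0,5,14]]] if len(i)>14 else Q[:1],3).tolist())
```

```text
0.0 [[0.706, 0.019, 0.04], [0.707, 0.017, 0.044], [0.707, 0.017, 0.049]] zmax 0.122
0.04 [[0.697, 0.058, 0.057], [0.698, 0.06, 0.069], [0.698, 0.054, 0.04]] zmax 0.123
0.08 [[0.69, 0.1, 0.124], [0.691, 0.097, 0.049], [0.691, 0.099, 0.075]] zmax 0.125
0.12 [[0.681, 0.139, 0.123], [0.683, 0.136, 0.132], [0.684, 0.127, 0.127]] zmax 0.133
0.16 [[0.674, 0.154, 0.034], [0.675, 0.153, 0.048], [0.677, 0.155, 0.049]] zmax 0.133
0.2 [[0.882, 0.18, 0.105], [0.892, 0.18, 0.106], [0.904, 0.183, 0.106]] zmax 0.118
0.24 [[0.674, 0.255, 0.042], [0.675, 0.253, 0.044], [0.678, 0.249, 0.042]] zmax 0.188
0.28 [[0.666, 0.297, 0.088], [0.667, 0.296, 0.143], [0.668, 0.295, 0.142]] zmax 0.188
0.32 [[0.661, 0.339, 0.132], [0.661, 0.338, 0.081], [0.663, 0.34, 0.144]] zmax 0.188
0.0 [[0.703, 0.018, 0.043], [0.703, 0.019, 0.056], [0.704, 0.005, 0.039]]
0.04 [[0.694, 0.06, 0.053], [0.695, 0.056, 0.038], [0.696, 0.059, 0.093]]
0.08 [[0.687, 0.098, 0.124], [0.688, 0.1, 0.066], [0.688, 0.097, 0.073]]
0.12 [[0.679, 0.14, 0.065], [0.68, 0.139, 0.043], [0.681, 0.139, 0.133]]
0.16 [[0.671, 0.153, 0.032], [0.672, 0.152, 0.05], [0.673, 0.149, 0.057]]
0.24 [[0.671, 0.253, 0.043], [0.672, 0.255, 0.047], [0.676, 0.258, 0.042]]
0.28 [[0.664, 0.299, 0.091], [0.664, 0.297, 0.134], [0.665, 0.3, 0.146]]
0.32 [[0.658, 0.34, 0.133], [0.658, 0.338, 0.091], [0.659, 0.335, 0.132]]
```

Emit:
{"op": "arm_command", "data": {"deltas": [{"translation": [0.1,-0.94,-0.94],"rotation": [-0.95,0,0],"grip": -1},{"translation": [0.1,-0.94,-0.94],"rotation": [-0.95,0,0],"grip": -1},{"translation": [0.1,-0.94,-0.94],"rotation": [-0.95,0,0],"grip": -1},{"translation": [0.1,-0.94,-0.94],"rotation": [-0.95,0,0],"grip": -1},{"translation": [0.1,-0.94,-0.94],"rotation": [-0.95,0,0],"grip": -1}], "squeeze": 40}}

```text
time_s: 0.6
eef_pos: [0.2819, -0.3005, 0.2123]
orientation: [1.575, 0.923, -1.574]
wrist_force: [2.0, -0.2, -0.1]
width: 0.0854
```

Run:
```python
from h import *
go((.458,.111,.10,-80),(.458,.111,-.001,-80))
```

```text
t 0.6 p [ 281.9 -300.5  212.3] jawyaw -29.24 xaxis [-0.  0. -1.] F [ 2.  -0.2 -0.1] w 0.0854 q [-1.11  0.16  1.68  0.    1.31 -0.6 ]
(0.458, 0.111, 0.1, -80) tr [ 0.3746 -0.1577 -1.4835] rot [ 1.128e+00 -2.000e-04  4.000e-04]
(0.458, 0.111, -0.001, -80) tr [ 0.7113 -0.1576 -1.4834] rot [ 1.128e+00 -2.000e-04  4.000e-04]
```

Emit:
{"op": "arm_command", "data": {"deltas": [{"translation": [0.05,-0.08,-0.8],"rotation": [0.9,0,0],"grip": -1},{"translation": [0.05,-0.08,-0.8],"rotation": [0.9,0,0],"grip": -1},{"translation": [0.05,-0.08,-0.8],"rotation": [0.9,0,0],"grip": -1},{"translation": [0.05,-0.08,-0.8],"rotation": [0.9,0,0],"grip": -1},{"translation": [0.05,-0.08,-0.8],"rotation": [0.9,0,0],"grip": -1}]}}

```text
time_s: 1.1
eef_pos: [0.3652, -0.115, 0.1998]
orientation: [1.979, 0.441, -1.979]
wrist_force: [0.5, -1.5, -0.1]
width: 0.0852
```

Run:
```python
from h import *
go((.458,.111,.10,-80),(.458,.111,.05,-80))
```

```text
t 1.1 p [ 365.2 -115.   199.8] jawyaw -64.86 xaxis [-0.  0. -1.] F [ 0.5 -1.5 -0.1] w 0.0852 q [-0.62  0.12  1.77  0.    1.26  0.51]
(0.458, 0.111, 0.1, -80) tr [ 0.3326 -0.5507 -0.6002] rot [3.364e-01 0.000e+00 1.000e-04]
(0.458, 0.111, 0.05, -80) tr [ 0.4993 -0.5507 -0.6002] rot [3.364e-01 0.000e+00 1.000e-04]
```

Emit:
{"op": "arm_command", "data": {"deltas": [{"translation": [0.25,-0.5,-0.55],"rotation": [0.3,0,0],"grip": -1},{"translation": [0.25,-0.5,-0.55],"rotation": [0.3,0,0],"grip": -1},{"translation": [0.25,-0.5,-0.55],"rotation": [0.3,0,0],"grip": -1},{"translation": [0.25,-0.5,-0.55],"rotation": [0.3,0,0],"grip": -1},{"translation": [0.25,-0.5,-0.55],"rotation": [0.3,0,0],"grip": -1}]}}

```text
time_s: 1.6
eef_pos: [0.4497, 0.0913, 0.1243]
orientation: [2.112, 0.22, -2.112]
wrist_force: [1.0, -1.3, 0.4]
width: 0.0856
```

Emit:
{"op": "arm_command", "data": {"deltas": [{"translation": [0,0,0],"rotation": [0,0,0],"grip": -1},{"translation": [0,0,0],"rotation": [0,0,0],"grip": -1}]}}

```text
time_s: 1.8
eef_pos: [0.4491, 0.0901, 0.1245]
orientation: [2.109, 0.223, -2.112]
wrist_force: [0.1, 0.3, 0.7]
width: 0.0855
```

Run:
```python
from h import *
go((.458,.111,.10,-80),(.458,.111,.05,-80),(.458,.111,-.001,-80))
```

```text
t 1.8 p [449.1  90.1 124.5] jawyaw -77.93 xaxis [-0.002 -0.    -1.   ] F [0.1 0.3 0.7] w 0.0855 q [-0.06  0.34  1.71 -0.    1.09  1.3 ]
(0.458, 0.111, 0.1, -80) tr [ 0.0816 -0.062  -0.0438] rot [0.0459 0.0019 0.0002]
(0.458, 0.111, 0.05, -80) tr [ 0.2483 -0.062  -0.044 ] rot [0.0459 0.0019 0.0002]
(0.458, 0.111, -0.001, -80) tr [ 0.4183 -0.062  -0.0443] rot [0.0459 0.0019 0.0002]
```

Emit:
{"op": "arm_command", "data": {"deltas": [{"translation": [0.1,-0.062,-0.044],"rotation": [0.046,0.002,0],"grip": -1},{"translation": [0.25,-0.062,-0.044],"rotation": [0.046,0.002,0],"grip": -1},{"translation": [0.36,-0.062,-0.044],"rotation": [0.046,0.002,0],"grip": -1},{"translation": [0.36,-0.062,-0.044],"rotation": [0.046,0.002,0],"grip": -1},{"translation": [0.36,-0.062,-0.044],"rotation": [0.046,0.002,0],"grip": -1}]}}

```text
time_s: 2.3
eef_pos: [0.4589, 0.1092, 0.018]
orientation: [2.134, 0.182, -2.131]
wrist_force: [0.7, 0.6, 0.9]
width: 0.0856
```

Run:
```python
from h import *
go((.458,.111,-.001,-80))
p,d=look('top','top1'); q,_=look('scene','sc1')
a=cv2.resize(p[210:310,180:310],None,fx=4,fy=4); b=cv2.resize(q[180:300,210:340],None,fx=4,fy=4)
cv2.imwrite('pics/c3.png',np.hstack([a[:400],b[:400,:280]]))
```

```text
t 2.3 p [458.9 109.2  18. ] jawyaw -80.24 xaxis [ 0.002  0.    -1.   ] F [0.7 0.6 0.9] w 0.0856 q [-0.02  0.53  1.8   0.    0.81  1.38]
(0.458, 0.111, -0.001, -80) tr [ 0.0633 -0.0063  0.0021] rot [-0.0054 -0.0023 -0.0001]
```

View pics/c3.png

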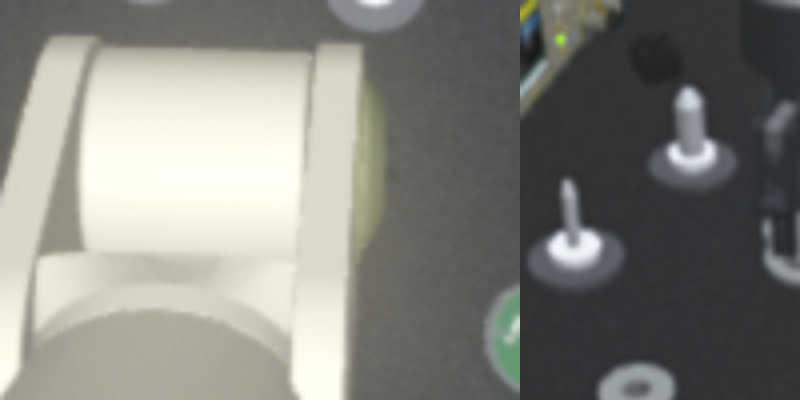

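The top camera is blocked by the wrist. The scene crop shows the fingers straddling the wide bobbin, so I'll descend and close.

Emit:
{"op": "arm_command", "data": {"deltas": [{"translation": [0.063,-0.006,0.002],"rotation": [-0.005,-0.002,0],"grip": -1},{"translation": [0.063,-0.006,0.002],"rotation": [-0.005,-0.002,0],"grip": -1},{"translation": [0.063,-0.006,0.002],"rotation": [-0.005,-0.002,0],"grip": 1},{"translation": [0.063,-0.006,0.002],"rotation": [-0.005,-0.002,0],"grip": 1},{"translation": [0.063,-0.006,0.002],"rotation": [-0.005,-0.002,0],"grip": 1}], "squeeze": 40}}

```text
time_s: 2.9
eef_pos: [0.4582, 0.1118, -0.0004]
orientation: [2.131, 0.188, -2.127]
wrist_force: [-2.3, -0.8, 10.6]
width: 0.0554
```

Emit:
{"op": "arm_command", "data": {"deltas": [{"translation": [0,0,0],"rotation": [0,0,0],"grip": 1},{"translation": [0,0,0],"rotation": [0,0,0],"grip": 1}]}}

```text
time_s: 3.1
eef_pos: [0.4583, 0.1118, -0.0003]
orientation: [2.132, 0.188, -2.127]
wrist_force: [-2.9, -1.1, 11.2]
width: 0.0554
```

Run:
```python
from h import *
go((.458,.111,.1,-80))
q,_=look('scene','sc2')
cv2.imwrite('pics/c4.png',cv2.resize(q[180:300,210:340],None,fx=5,fy=5,interpolation=cv2.INTER_CUBIC))
```

```text
t 3.1 p [ 4.583e+02  1.118e+02 -3.000e-01] jawyaw -79.91 xaxis [ 0.002 -0.    -1.   ] F [-2.9 -1.1 11.2] w 0.0554 q [-0.01  0.57  1.81 -0.    0.76  1.38]
(0.458, 0.111, 0.1, -80) tr [-0.3344  0.0027  0.0006] rot [ 0.0021 -0.003  -0.0009]
```

View pics/c4.png

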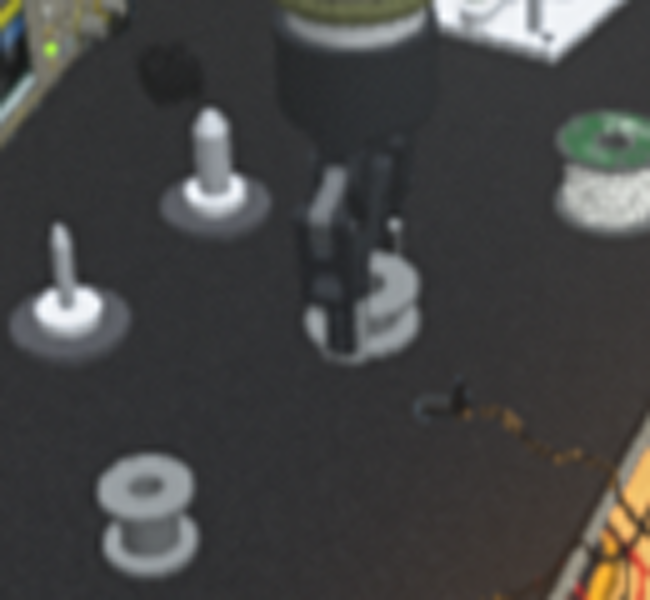

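The wide bobbin is gripped across both flanges, with the opening at 55.4 mm. Next I'll lift it and carry it to the thick spindle at (574.7, 48.4).

Emit:
{"op": "arm_command", "data": {"deltas": [{"translation": [-0.16,0,0],"rotation": [0,-0.003,0],"grip": 1},{"translation": [-0.3,0,0],"rotation": [0,-0.003,0],"grip": 1},{"translation": [-0.33,0,0],"rotation": [0,-0.003,0],"grip": 1},{"translation": [-0.33,0,0],"rotation": [0,-0.003,0],"grip": 1}]}}

```text
time_s: 3.55
eef_pos: [0.4583, 0.1119, 0.0988]
orientation: [2.131, 0.187, -2.127]
wrist_force: [0.2, 0.4, -0.7]
width: 0.0557
```

Run:
```python
from h import *
go((.5747,.0484,.095,-80))
```

```text
t 3.55 p [458.3 111.9  98.8] jawyaw -79.92 xaxis [ 0.002 -0.    -1.   ] F [ 0.2  0.4 -0.7] w 0.0557 q [-0.01  0.4   1.71 -0.    1.03  1.38]
(0.5747, 0.0484, 0.095, -80) tr [ 0.0133  0.2764 -0.3451] rot [ 0.0018 -0.002  -0.0009]
```

Emit:
{"op": "arm_command", "data": {"deltas": [{"translation": [0.013,0.1,-0.12],"rotation": [0.002,-0.002,0],"grip": 1},{"translation": [0.013,0.2,-0.24],"rotation": [0.002,-0.002,0],"grip": 1},{"translation": [0.013,0.276,-0.345],"rotation": [0.002,-0.002,0],"grip": 1},{"translation": [0.013,0.276,-0.345],"rotation": [0.002,-0.002,0],"grip": 1},{"translation": [0.013,0.276,-0.345],"rotation": [0.002,-0.002,0],"grip": 1}]}}

```text
time_s: 4.05
eef_pos: [0.5733, 0.0483, 0.0909]
orientation: [2.123, 0.186, -2.139]
wrist_force: [0.8, 0.2, -0.8]
width: 0.0553
```

Run:
```python
from h import *
go((.5747,.0484,.07,-80),(.5747,.0484,.02,-80))
q,_=look('scene','sc3')
cv2.imwrite('pics/c5.png',cv2.resize(q[150:260,190:320],None,fx=5,fy=5,interpolation=cv2.INTER_CUBIC))
```

```text
t 4.05 p [573.3  48.3  90.9] jawyaw -80.06 xaxis [-0.008 -0.    -1.   ] F [ 0.8  0.2 -0.8] w 0.0553 q [-0.12  0.56  1.43 -0.    1.16  1.28]
(0.5747, 0.0484, 0.07, -80) tr [ 0.0697  0.0004 -0.0053] rot [-0.0013  0.0095  0.0015]
(0.5747, 0.0484, 0.02, -80) tr [ 0.2363  0.0006 -0.0066] rot [-0.0013  0.0095  0.0015]
```

View pics/c5.png

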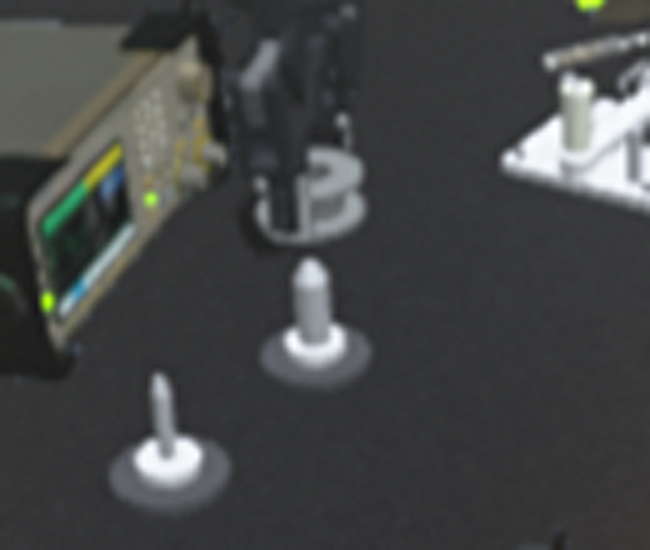

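The bobbin is right above the rod, with the rod tip near (252,203) in full-frame pixels. I'll lower it.

Emit:
{"op": "arm_command", "data": {"deltas": [{"translation": [0.07,0,-0.005],"rotation": [0,0.007,0],"grip": 1},{"translation": [0.1,0,-0.006],"rotation": [0,0.007,0],"grip": 1},{"translation": [0.15,0,-0.006],"rotation": [0,0.007,0],"grip": 1},{"translation": [0.2,0,-0.006],"rotation": [0,0.007,0],"grip": 1},{"translation": [0.2,0,-0.006],"rotation": [0,0.007,0],"grip": 1}]}}

```text
time_s: 4.6
eef_pos: [0.5737, 0.0494, 0.0312]
orientation: [2.127, 0.188, -2.134]
wrist_force: [-0.1, 0.8, -0.9]
width: 0.0554
```

Run:
```python
from h import *
go((.5747,.0484,.015,-80))
```

```text
t 4.6 p [573.7  49.4  31.2] jawyaw -79.98 xaxis [-0.003  0.001 -1.   ] F [-0.1  0.8 -0.9] w 0.0554 q [-0.12  0.64  1.49  0.    1.02  1.28]
(0.5747, 0.0484, 0.015, -80) tr [ 0.0541  0.0038 -0.0028] rot [0.0004 0.0037 0.0018]
```

Emit:
{"op": "arm_command", "data": {"deltas": [{"translation": [0.03,0.003,-0.003],"rotation": [0,0.004,0.002],"grip": 1},{"translation": [0.051,0.003,-0.003],"rotation": [0,0.004,0.002],"grip": 1},{"translation": [0.051,0.003,-0.003],"rotation": [0,0.004,0.002],"grip": 1},{"translation": [0.051,0.003,-0.003],"rotation": [0,0.004,0.002],"grip": 1}]}}

```text
time_s: 5.0
eef_pos: [0.5767, 0.0481, 0.0179]
orientation: [2.135, 0.185, -2.124]
wrist_force: [0.5, -0.0, -1.5]
width: 0.0555
```

Run:
```python
from h import *
go((.5747,.0484,.015,-80))
q,_=look('scene','sc4')
cv2.imwrite('pics/c6.png',cv2.resize(q[150:260,190:320],None,fx=5,fy=5,interpolation=cv2.INTER_CUBIC))
```

```text
t 5.0 p [576.7  48.1  17.9] jawyaw -80.02 xaxis [ 0.005 -0.001 -1.   ] F [ 0.5 -0.  -1.5] w 0.0555 q [-0.12  0.66  1.49 -0.    0.98  1.28]
(0.5747, 0.0484, 0.015, -80) tr [ 0.0095 -0.0023  0.0063] rot [-0.0003 -0.0062 -0.002 ]
```

View pics/c6.png

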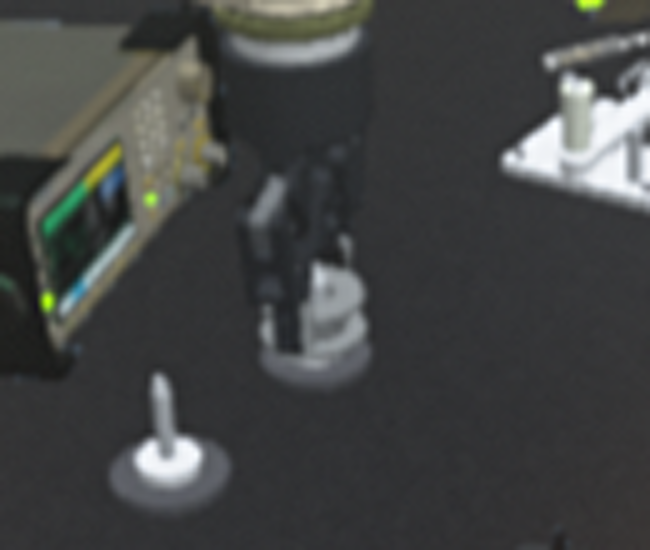

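It's on the rod and about 2 mm above the seat. I'll press down lightly, then open.

Emit:
{"op": "arm_command", "data": {"deltas": [{"translation": [0.009,-0.002,0.005],"rotation": [0,-0.005,-0.002],"grip": 1},{"translation": [0.009,-0.002,0.005],"rotation": [0,-0.005,-0.002],"grip": 1},{"translation": [0.009,-0.002,0.005],"rotation": [0,-0.005,-0.002],"grip": 1}]}}

```text
time_s: 5.35
eef_pos: [0.5756, 0.0483, 0.0157]
orientation: [2.133, 0.186, -2.127]
wrist_force: [0.5, 0.1, 5.4]
width: 0.0551
```

Run:
```python
from h import *
go((.5747,.0484,.015,-80))
```

```text
t 5.35 p [575.6  48.3  15.7] jawyaw -80.02 xaxis [ 0.003 -0.    -1.   ] F [0.5 0.1 5.4] w 0.0551 q [-0.12  0.66  1.5   0.    0.98  1.28]
(0.5747, 0.0484, 0.015, -80) tr [ 0.0024 -0.0008  0.003 ] rot [-0.0003 -0.0033 -0.0006]
```

The 5 N contact at exactly the seat height means it's seated. Now I'll release and retreat.

Emit:
{"op": "arm_command", "data": {"deltas": [{"translation": [0,0,0],"rotation": [0,0,0],"grip": -1},{"translation": [0,0,0],"rotation": [0,0,0],"grip": -1},{"translation": [0,0,0],"rotation": [0,0,0],"grip": -1},{"translation": [-0.12,0,0],"rotation": [0,0,0],"grip": -1},{"translation": [-0.28,0,0],"rotation": [0,0,0],"grip": -1}]}}

```text
time_s: 5.85
eef_pos: [0.5736, 0.0485, 0.0979]
orientation: [2.126, 0.188, -2.136]
wrist_force: [0.4, 0.5, -0.5]
width: 0.0855
```

Run:
```python
from h import *
go((.473,.2935,.12,-75),(.473,.2935,.002,-75))
```

```text
t 5.85 p [573.6  48.5  97.9] jawyaw -80.02 xaxis [-0.005  0.001 -1.   ] F [ 0.4  0.5 -0.5] w 0.0855 q [-0.12  0.55  1.42  0.    1.17  1.28]
(0.473, 0.2935, 0.12, -75) tr [-0.0713 -0.8627  0.1892] rot [-0.1115  0.0059  0.0025]
(0.473, 0.2935, 0.002, -75) tr [ 0.322  -0.862   0.1873] rot [-0.1115  0.0059  0.0025]
```

Emit:
{"op": "arm_command", "data": {"deltas": [{"translation": [-0.07,-0.16,0.0],"rotation": [-0.11,0.006,0],"grip": -1},{"translation": [-0.07,-0.33,0.06],"rotation": [-0.11,0.006,0],"grip": -1},{"translation": [-0.07,-0.49,0.1],"rotation": [-0.11,0.006,0],"grip": -1},{"translation": [-0.07,-0.65,0.14],"rotation": [-0.11,0.006,0],"grip": -1},{"translation": [-0.07,-0.8,0.19],"rotation": [-0.11,0.006,0],"grip": -1}]}}

```text
time_s: 6.35
eef_pos: [0.4774, 0.2742, 0.1199]
orientation: [2.089, 0.273, -2.077]
wrist_force: [-0.3, -0.5, 0.4]
width: 0.0856
```

Emit:
{"op": "arm_command", "data": {"deltas": [{"translation": [0.15,-0.063,0],"rotation": [0,0,0],"grip": -1},{"translation": [0.25,-0.063,0],"rotation": [0,0,0],"grip": -1},{"translation": [0.25,-0.063,0],"rotation": [0,0,0],"grip": -1},{"translation": [0.25,-0.063,0],"rotation": [0,0,0],"grip": -1}]}}

```text
time_s: 6.75
eef_pos: [0.4743, 0.2908, 0.0454]
orientation: [2.088, 0.273, -2.077]
wrist_force: [0.6, 0.3, 0.4]
width: 0.0854
```

Run:
```python
from h import *
go((.473,.2935,.002,-75))
q,_=look('scene','sc5');p,_=look('top','top5')
a=cv2.resize(q[180:310,180:320],None,fx=4,fy=4);b=cv2.resize(p[170:300,120:300],None,fx=4,fy=4)
cv2.imwrite('pics/c7.png',np.hstack([a,b])[:, :800] if 0 else cv2.resize(np.hstack([a,b]),None,fx=.6,fy=.6))
```

```text
t 6.75 p [474.3 290.8  45.4] jawyaw -75.08 xaxis [ 0.005  0.001 -1.   ] F [0.6 0.3 0.4] w 0.0854 q [ 0.34  0.59  1.54 -0.    1.01  1.65]
(0.473, 0.2935, 0.002, -75) tr [ 0.1448 -0.0098  0.0025] rot [-0.0017 -0.0067 -0.0004]
```

View pics/c7.png

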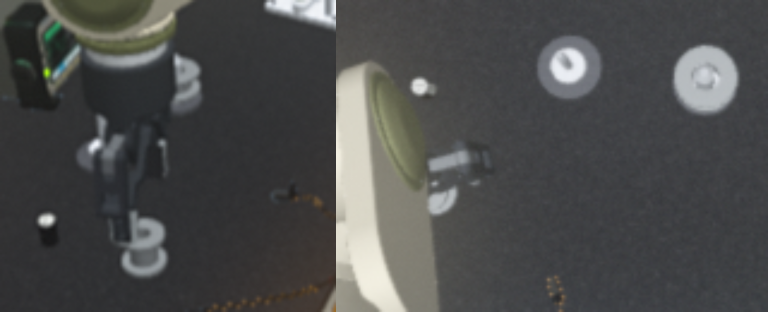

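The top view shows the wide bobbin on the thick spindle, around (298,193) in full frame. The gripper is over the slim bobbin, so I'll descend and grip.

Emit:
{"op": "arm_command", "data": {"deltas": [{"translation": [0.1,-0.009,0.002],"rotation": [0,-0.006,0],"grip": -1},{"translation": [0.145,-0.009,0.002],"rotation": [0,-0.006,0],"grip": -1},{"translation": [0.145,-0.009,0.002],"rotation": [0,-0.006,0],"grip": -1},{"translation": [0.145,-0.009,0.002],"rotation": [0,-0.006,0],"grip": 1},{"translation": [0.145,-0.009,0.002],"rotation": [0,-0.006,0],"grip": 1}]}}

```text
time_s: 7.35
eef_pos: [0.4738, 0.2935, 0.0029]
orientation: [2.086, 0.273, -2.079]
wrist_force: [-0.2, 0.4, 0.1]
width: 0.059
```

Emit:
{"op": "arm_command", "data": {"deltas": [{"translation": [0,0,0],"rotation": [0,0,0],"grip": 1},{"translation": [0,0,0],"rotation": [0,0,0],"grip": 1},{"translation": [0,0,0],"rotation": [0,0,0],"grip": 1}]}}

```text
time_s: 7.65
eef_pos: [0.4734, 0.2936, 0.0027]
orientation: [2.085, 0.273, -2.079]
wrist_force: [-1.5, -1.2, 7.2]
width: 0.0393
```

Run:
```python
from h import *
go((.473,.2935,.1,-75))
q,_=look('scene','sc6')
cv2.imwrite('pics/c8.png',cv2.resize(q[190:310,190:320],None,fx=4,fy=4))
```

```text
t 7.65 p [473.4 293.6   2.7] jawyaw -75.06 xaxis [ 0.003  0.    -1.   ] F [-1.5 -1.2  7.2] w 0.0393 q [ 0.34  0.66  1.57 -0.    0.91  1.65]
(0.473, 0.2935, 0.1, -75) tr [-0.3243 -0.      0.0005] rot [-0.0013 -0.0036 -0.0003]
```

View pics/c8.png

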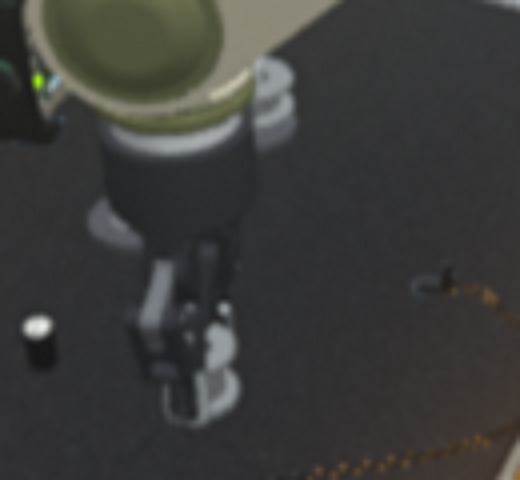

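The slim bobbin is gripped, with the opening at 39.3 mm. I'll lift it and carry it to the thin spindle at (589.3, 174).

Emit:
{"op": "arm_command", "data": {"deltas": [{"translation": [-0.16,0,0],"rotation": [0,-0.003,0],"grip": 1},{"translation": [-0.32,0,0],"rotation": [0,-0.003,0],"grip": 1},{"translation": [-0.33,0,0],"rotation": [0,-0.003,0],"grip": 1},{"translation": [-0.33,0,0],"rotation": [0,-0.003,0],"grip": 1}]}}

```text
time_s: 8.1
eef_pos: [0.4732, 0.2936, 0.1017]
orientation: [2.084, 0.273, -2.081]
wrist_force: [0.8, 0.3, -1.8]
width: 0.0396
```

Run:
```python
from h import *
go((.5893,.174,.10,-75))
```

```text
t 8.1 p [473.2 293.6 101.7] jawyaw -75.06 xaxis [ 0.001  0.    -1.   ] F [ 0.8  0.3 -1.8] w 0.0396 q [ 0.34  0.52  1.47 -0.    1.15  1.65]
(0.5893, 0.174, 0.1, -75) tr [ 0.0062  0.4851 -0.2712] rot [-0.0013 -0.0018 -0.0001]
```

Emit:
{"op": "arm_command", "data": {"deltas": [{"translation": [0.0,0.15,-0.08],"rotation": [0,0,0],"grip": 1},{"translation": [0.006,0.29,-0.16],"rotation": [0,0,0],"grip": 1},{"translation": [0.006,0.42,-0.23],"rotation": [0,0,0],"grip": 1},{"translation": [0.006,0.485,-0.271],"rotation": [0,0,0],"grip": 1},{"translation": [0.006,0.485,-0.271],"rotation": [0,0,0],"grip": 1}]}}

```text
time_s: 8.6
eef_pos: [0.5901, 0.1712, 0.0964]
orientation: [2.08, 0.269, -2.088]
wrist_force: [-0.9, 0.3, -0.3]
width: 0.0395
```

Emit:
{"op": "arm_command", "data": {"deltas": [{"translation": [0,0,0],"rotation": [0,0,0],"grip": 1},{"translation": [0,0,0],"rotation": [0,0,0],"grip": 1}]}}

```text
time_s: 8.8
eef_pos: [0.5877, 0.1747, 0.0977]
orientation: [2.078, 0.274, -2.085]
wrist_force: [-0.0, -0.2, 0.2]
width: 0.0392
```

Run:
```python
from h import *
go((.5893,.174,.075,-75),(.5893,.174,.025,-75))
q,_=look('scene','sc7')
cv2.imwrite('pics/c9.png',cv2.resize(q[160:270,170:300],None,fx=5,fy=5,interpolation=cv2.INTER_CUBIC))
```

```text
t 8.8 p [587.7 174.7  97.7] jawyaw -75.0 xaxis [-0.003 -0.001 -1.   ] F [-0.  -0.2  0.2] w 0.0392 q [ 0.1   0.61  1.31 -0.    1.23  1.41]
(0.5893, 0.174, 0.075, -75) tr [ 0.0758  0.0036 -0.0048] rot [-0.0001  0.0044  0.0003]
(0.5893, 0.174, 0.025, -75) tr [ 0.2424  0.0036 -0.0054] rot [-0.0001  0.0044  0.0003]
```

View pics/c9.png

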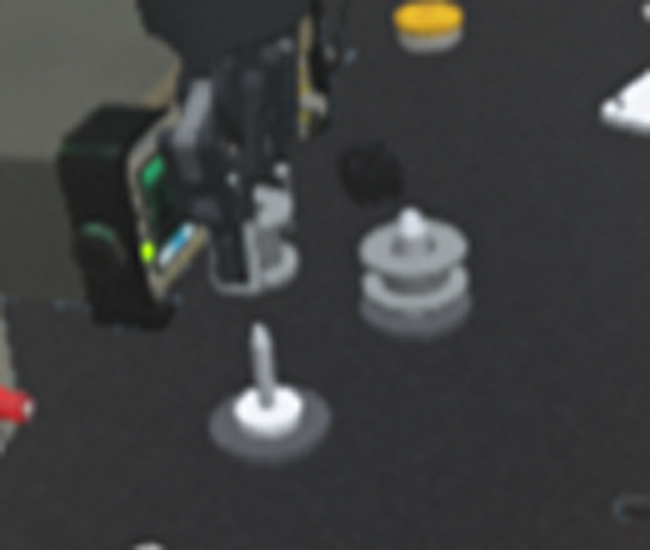

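The wide bobbin sits level on its shoulder. The slim bobbin lines up with the thin rod, so I'll lower it.

Emit:
{"op": "arm_command", "data": {"deltas": [{"translation": [0.076,0.003,-0.004],"rotation": [0,0.003,0],"grip": 1},{"translation": [0.11,0.003,-0.004],"rotation": [0,0.003,0],"grip": 1},{"translation": [0.16,0.003,-0.004],"rotation": [0,0.003,0],"grip": 1},{"translation": [0.22,0.003,-0.004],"rotation": [0,0.003,0],"grip": 1},{"translation": [0.22,0.003,-0.004],"rotation": [0,0.003,0],"grip": 1}]}}

```text
time_s: 9.35
eef_pos: [0.5884, 0.1736, 0.0304]
orientation: [2.078, 0.274, -2.086]
wrist_force: [0.4, -0.1, -0.6]
width: 0.0394
```

Emit:
{"op": "arm_command", "data": {"deltas": [{"translation": [0,0,0],"rotation": [0,0,0],"grip": 1}]}}

```text
time_s: 9.45
eef_pos: [0.5899, 0.1736, 0.0328]
orientation: [2.082, 0.273, -2.082]
wrist_force: [-0.0, 0.1, -0.3]
width: 0.039
```

Run:
```python
from h import *
go((.5893,.174,.018,-75))
```

```text
t 9.45 p [589.9 173.6  32.8] jawyaw -75.03 xaxis [ 0. -0. -1.] F [-0.   0.1 -0.3] w 0.039 q [ 0.09  0.69  1.37 -0.    1.09  1.4 ]
(0.5893, 0.174, 0.018, -75) tr [ 0.0494 -0.0017  0.0018] rot [-0.0007 -0.0005 -0.0002]
```

Emit:
{"op": "arm_command", "data": {"deltas": [{"translation": [0.025,-0.001,0.001],"rotation": [0,0,0],"grip": 1},{"translation": [0.048,-0.001,0.001],"rotation": [0,0,0],"grip": 1},{"translation": [0.05,-0.001,0.001],"rotation": [0,0,0],"grip": 1},{"translation": [0.05,-0.001,0.001],"rotation": [0,0,0],"grip": 1},{"translation": [0.05,-0.001,0.001],"rotation": [0,0,0],"grip": 1}]}}

```text
time_s: 9.95
eef_pos: [0.5901, 0.1736, 0.0183]
orientation: [2.085, 0.273, -2.08]
wrist_force: [-0.9, 0.3, 6.3]
width: 0.0393
```

Run:
```python
from h import *
go((.5893,.174,.018,-75))
```

```text
t 9.95 p [590.1 173.6  18.3] jawyaw -75.05 xaxis [ 0.002  0.    -1.   ] F [-0.9  0.3  6.3] w 0.0393 q [0.09 0.71 1.38 0.   1.05 1.4 ]
(0.5893, 0.174, 0.018, -75) tr [ 0.0011 -0.0019  0.0023] rot [-0.0012 -0.0028 -0.0004]
```

Contact came at the seat height with 6 N of force. I'll release and lift.

Emit:
{"op": "arm_command", "data": {"deltas": [{"translation": [0,0,0],"rotation": [0,0,0],"grip": -1},{"translation": [0,0,0],"rotation": [0,0,0],"grip": -1},{"translation": [-0.03,0,0],"rotation": [0,0,0],"grip": -1},{"translation": [-0.16,0,0],"rotation": [0,0,0],"grip": -1},{"translation": [-0.32,0,0],"rotation": [0,0,0],"grip": -1}]}}

```text
time_s: 10.45
eef_pos: [0.5888, 0.1733, 0.1136]
orientation: [2.079, 0.273, -2.086]
wrist_force: [0.6, 0.4, 0.2]
width: 0.0856
```

Emit:
{"op": "arm_command", "data": {"deltas": [{"translation": [-0.16,0.05,0.05],"rotation": [-0.19,0,0],"grip": -1},{"translation": [-0.2,0.2,0.1],"rotation": [-0.38,0,0],"grip": -1},{"translation": [-0.2,0.36,0.13],"rotation": [-0.57,0,0],"grip": -1},{"translation": [-0.2,0.52,0.13],"rotation": [-0.76,0,0],"grip": -1},{"translation": [-0.2,0.68,0.13],"rotation": [-0.95,0,0],"grip": -1}]}}

```text
time_s: 10.95
eef_pos: [0.6034, -0.0307, 0.1747]
orientation: [1.627, 0.872, -1.624]
wrist_force: [0.5, 0.2, -0.7]
width: 0.0856
```

Emit:
{"op": "arm_command", "data": {"deltas": [{"translation": [0,0,0],"rotation": [0,0,0],"grip": -1}]}}

```text
time_s: 11.05
eef_pos: [0.6044, -0.0345, 0.1738]
orientation: [1.63, 0.866, -1.628]
wrist_force: [-0.3, 0.1, 0.3]
width: 0.0857
```

Run:
```python
from h import *
go((.5057,-.1537,.15,-6.7))
q,_=look('scene','sc8');p,_=look('top','top8')
a=cv2.resize(q[170:290,180:310],None,fx=4,fy=4,interpolation=cv2.INTER_CUBIC);b=cv2.resize(p[170:290,180:310],None,fx=4,fy=4,interpolation=cv2.INTER_CUBIC)
cv2.imwrite('pics/c10.png',cv2.resize(np.hstack([a,b]),None,fx=.75,fy=.75))
```

```text
t 11.05 p [604.4 -34.5 173.8] jawyaw -33.88 xaxis [ 0.002 -0.002 -1.   ] F [-0.3  0.1  0.3] w 0.0857 q [-0.25  0.52  1.23 -0.    1.39  0.34]
(0.5057, -0.1537, 0.15, -6.7) tr [ 0.0794 -0.0518  0.5132] rot [-0.6041  0.001  -0.003 ]
```

View pics/c10.png

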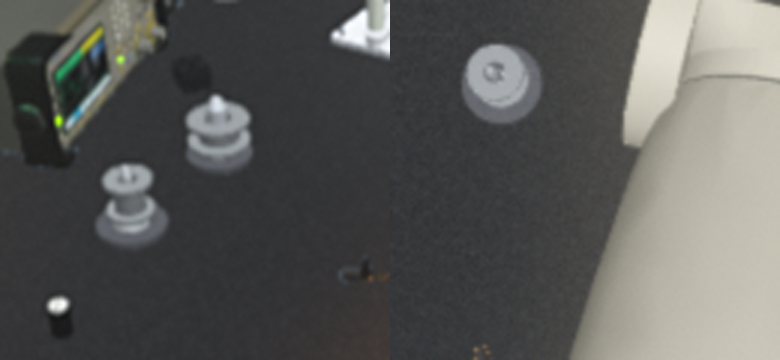

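Both bobbins look level on their shoulders. I'll check their heights from depth and move on to the roller.

Run:
```python
from h import *
P=cloud('scene',np.load('pics/sc8.npz')['d']).reshape(-1,3)
for nm,c,r0,r1 in(('slim',(.5893,.174),.009,.018),('wide',(.5747,.0484),.014,.026)):
    r=np.hypot(P[:,0]-c[0],P[:,1]-c[1]); m=(r>r0)&(r<r1)&(P[:,2]>.03)&(P[:,2]<.08); Q=P[m]
    t=Q[Q[:,2]>np.percentile(Q[:,2],95)-.008]
    A=np.c_[t[:,:2]-c,np.ones(len(t))]; print(nm,np.median(t[:,2]).round(4),len(t),np.linalg.lstsq(A,t[:,2],rcond=None)[0].round(3))
    print(np.histogram(Q[:,2],bins=np.arange(.03,.08,.004))[0])
```

```text
slim 0.0518 67 [ 0.023 -0.025  0.052]
[17 16 11  1  5 61  1  0  0  0  0  0]
wide 0.0441 100 [ 0.014 -0.017  0.044]
[ 8  1  3 93  3  0  0  0  0  0  0  0]
```

Emit:
{"op": "arm_command", "data": {"deltas": [{"translation": [0.08,-0.01,0.1],"rotation": [-0.19,0,0],"grip": -1},{"translation": [0.08,-0.03,0.25],"rotation": [-0.38,0,0],"grip": -1},{"translation": [0.08,-0.05,0.4],"rotation": [-0.57,0,0],"grip": -1},{"translation": [0.08,-0.052,0.513],"rotation": [-0.604,0,0],"grip": -1},{"translation": [0.08,-0.052,0.513],"rotation": [-0.604,0,0],"grip": -1}]}}

```text
time_s: 11.65
eef_pos: [0.5029, -0.1495, 0.15]
orientation: [1.296, 1.15, -1.296]
wrist_force: [-0.2, 0.7, 0.0]
width: 0.0855
```

Emit:
{"op": "arm_command", "data": {"deltas": [{"translation": [0,0,0],"rotation": [0,0,0],"grip": -1}]}}

```text
time_s: 11.75
eef_pos: [0.5047, -0.1475, 0.15]
orientation: [1.296, 1.15, -1.294]
wrist_force: [0.4, -0.2, -0.6]
width: 0.0851
```

Run:
```python
from h import *
go((.5057,-.1537,.11,-6.7),(.5057,-.1537,.054,-6.7))
q,_=look('scene','sc9')
cv2.imwrite('pics/c11.png',cv2.resize(q[100:230,260:400],None,fx=4,fy=4,interpolation=cv2.INTER_CUBIC))
```

```text
t 11.75 p [ 504.7 -147.5  150. ] jawyaw -6.76 xaxis [ 0.001  0.    -1.   ] F [ 0.4 -0.2 -0.6] w 0.0851 q [-0.51  0.41  1.5   0.    1.23 -0.39]
(0.5057, -0.1537, 0.11, -6.7) tr [0.1333 0.0056 0.0203] rot [-0.0013 -0.0003 -0.0018]
(0.5057, -0.1537, 0.054, -6.7) tr [0.3199 0.0053 0.0204] rot [-0.0013 -0.0003 -0.0018]
```

View pics/c11.png

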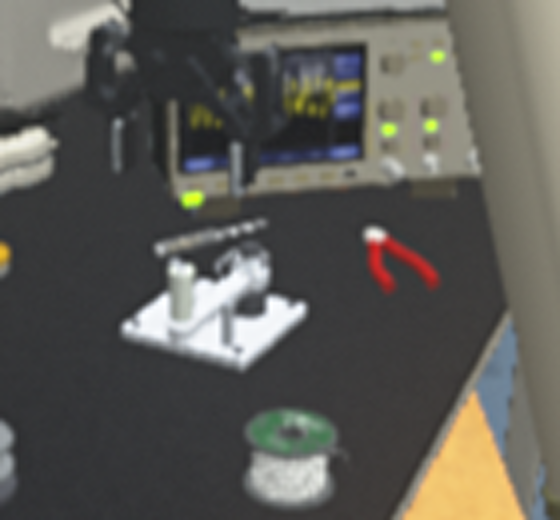

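The slim top measures 51.8 mm and the wide top 44.1 mm, against 50 and 42 expected. That's the same +2 mm offset on both, within calibration. The fingers straddle the roller, which is near (305,172), so I'll descend and grip.

Emit:
{"op": "arm_command", "data": {"deltas": [{"translation": [0.13,0.005,0.02],"rotation": [0,0,0],"grip": -1},{"translation": [0.25,0.005,0.02],"rotation": [0,0,0],"grip": -1},{"translation": [0.31,0.005,0.02],"rotation": [0,0,0],"grip": -1},{"translation": [0.315,0.005,0.02],"rotation": [0,0,0],"grip": -1},{"translation": [0.315,0.005,0.02],"rotation": [0,0,0],"grip": -1}]}}

```text
time_s: 12.3
eef_pos: [0.5063, -0.1534, 0.0553]
orientation: [1.294, 1.152, -1.293]
wrist_force: [-0.3, -0.2, -0.0]
width: 0.0854
```

Run:
```python
from h import *
go((.5057,-.1537,.055,-6.7))
q,_=look('scene','sc10')
cv2.imwrite('pics/c12.png',cv2.resize(q[100:230,260:400],None,fx=4,fy=4,interpolation=cv2.INTER_CUBIC))
```

```text
t 12.3 p [ 506.3 -153.4   55.3] jawyaw -6.61 xaxis [ 0.001 -0.    -1.   ] F [-0.3 -0.2 -0. ] w 0.0854 q [-0.52  0.54  1.6   0.    0.99 -0.4 ]
(0.5057, -0.1537, 0.055, -6.7) tr [ 0.0011 -0.0019  0.0011] rot [ 0.0019 -0.0001 -0.0013]
```

View pics/c12.png

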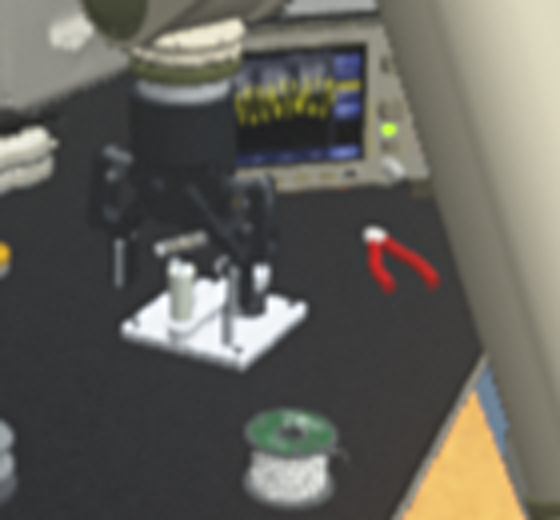

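Emit:
{"op": "arm_command", "data": {"deltas": [{"translation": [0,0,0],"rotation": [0,0,0],"grip": 1},{"translation": [0,0,0],"rotation": [0,0,0],"grip": 1},{"translation": [0,0,0],"rotation": [0,0,0],"grip": 1},{"translation": [0,0,0],"rotation": [0,0,0],"grip": 1},{"translation": [0,0,0],"rotation": [0,0,0],"grip": 1}], "squeeze": 40}}

```text
time_s: 12.85
eef_pos: [0.5063, -0.1545, 0.0554]
orientation: [1.296, 1.149, -1.293]
wrist_force: [3.1, 1.6, 0.9]
width: 0.0168
```

Emit:
{"op": "arm_command", "data": {"deltas": [{"translation": [0,0,0],"rotation": [0,0,0],"grip": 1},{"translation": [0,0,0],"rotation": [0,0,0],"grip": 1}]}}

```text
time_s: 13.05
eef_pos: [0.5062, -0.1545, 0.0553]
orientation: [1.296, 1.15, -1.293]
wrist_force: [3.6, 0.7, 3.1]
width: 0.0169
```

```bash
cat >> h.py <<'E'
PV=np.array([.4928,-.264])
def arc(qs,r=.110,a0=83.3):
    T=[]
    for q in qs:
        a=a0-np.degrees(q); T.append((round(PV[0]+r*np.cos(np.radians(a)),4),round(PV[1]+r*np.sin(np.radians(a)),4),.055,round(a-90,1)))
    return T
E
python3 - <<'E'
from h import *
s=sense();d=s['eef_pos'][:2]-PV;print(np.hypot(*d),np.degrees(np.arctan2(d[1],d[0])))
go(*arc([0,.07,.15,.24,.33,.42]))
E
```

```text
0.11033818000889659 83.0432264466066
t 13.05 p [ 506.2 -154.5   55.3] jawyaw -6.69 xaxis [ 0.002 -0.001 -1.   ] F [3.6 0.7 3.1] w 0.0169 q [-0.52  0.54  1.6   0.    0.99 -0.4 ]
(np.float64(0.5056), np.float64(-0.1548), 0.055, np.float64(-6.7)) tr [ 0.0011 -0.0017  0.0013] rot [ 0.0001  0.0003 -0.0031]
(np.float64(0.5132), np.float64(-0.1559), 0.055, np.float64(-10.7)) tr [0.0012 0.0238 0.002 ] rot [ 0.089   0.0002 -0.0031]
(np.float64(0.5218), np.float64(-0.1579), 0.055, np.float64(-15.3)) tr [0.0012 0.0531 0.0053] rot [ 1.912e-01  1.000e-04 -3.100e-03]
(np.float64(0.5312), np.float64(-0.1609), 0.055, np.float64(-20.5)) tr [0.0013 0.0854 0.0115] rot [ 0.3068 -0.     -0.0031]
(np.float64(0.5403), np.float64(-0.1648), 0.055, np.float64(-25.6)) tr [0.0014 0.117  0.0209] rot [ 4.201e-01 -2.000e-04 -3.100e-03]
(np.float64(0.5491), np.float64(-0.1695), 0.055, np.float64(-30.8)) tr [0.0015 0.148  0.0331] rot [ 5.357e-01 -3.000e-04 -3.100e-03]
```

The roller is gripped, with the opening at 16.9 mm. I'll swing along the arc, turning with the arm.

Emit:
{"op": "arm_command", "data": {"deltas": [{"translation": [0.001,0.023,0.002],"rotation": [0.09,0,0],"grip": 1},{"translation": [0.001,0.053,0.005],"rotation": [0.19,0,0],"grip": 1},{"translation": [0.001,0.085,0.011],"rotation": [0.305,0,0],"grip": 1},{"translation": [0.001,0.117,0.021],"rotation": [0.42,0,0],"grip": 1},{"translation": [0.001,0.117,0.021],"rotation": [0.42,0,0],"grip": 1}]}}

```text
time_s: 13.55
eef_pos: [0.5402, -0.1645, 0.0552]
orientation: [1.533, 0.962, -1.531]
wrist_force: [-0.5, 3.3, 10.1]
width: 0.0167
```

Run:
```python
from h import *
s=sense();d=s['eef_pos'][:2]-PV;print(np.hypot(*d),np.degrees(np.arctan2(d[1],d[0])))
go(*arc([.33,.42,.51,.60,.69,.78]))
```

```text
0.1102113207441361 64.51427506172169
t 13.55 p [ 540.2 -164.5   55.2] jawyaw -25.73 xaxis [ 0.001  0.001 -1.   ] F [-0.5  3.3 10.1] w 0.0167 q [-0.51  0.59  1.5   0.    1.05 -0.06]
(np.float64(0.5403), np.float64(-0.1648), 0.055, np.float64(-25.6)) tr [0.0006 0.0006 0.0007] rot [-0.0029 -0.0011 -0.0008]
(np.float64(0.5491), np.float64(-0.1695), 0.055, np.float64(-30.8)) tr [0.0006 0.0339 0.0021] rot [ 0.1127 -0.0011 -0.0007]
(np.float64(0.5573), np.float64(-0.1749), 0.055, np.float64(-35.9)) tr [0.0006 0.0663 0.0065] rot [ 0.226  -0.0011 -0.0007]
(np.float64(0.5651), np.float64(-0.1811), 0.055, np.float64(-41.1)) tr [0.0006 0.0987 0.0138] rot [ 0.3416 -0.0012 -0.0006]
(np.float64(0.5722), np.float64(-0.1879), 0.055, np.float64(-46.2)) tr [0.0006 0.1299 0.024 ] rot [ 0.4549 -0.0012 -0.0006]
(np.float64(0.5788), np.float64(-0.1954), 0.055, np.float64(-51.4)) tr [0.0006 0.1605 0.0369] rot [ 5.705e-01 -1.200e-03 -5.000e-04]
```

Emit:
{"op": "arm_command", "data": {"deltas": [{"translation": [-0.003,0.034,0.002],"rotation": [0.113,0,0],"grip": 1},{"translation": [-0.003,0.066,0.0065],"rotation": [0.226,0,0],"grip": 1},{"translation": [-0.003,0.099,0.014],"rotation": [0.342,0,0],"grip": 1},{"translation": [-0.003,0.13,0.024],"rotation": [0.455,0,0],"grip": 1},{"translation": [-0.003,0.13,0.024],"rotation": [0.455,0,0],"grip": 1}]}}

```text
time_s: 14.05
eef_pos: [0.5718, -0.1875, 0.0553]
orientation: [1.774, 0.716, -1.773]
wrist_force: [0.0, 5.6, 4.4]
width: 0.0172
```

Run:
```python
from h import *
s=sense();d=s['eef_pos'][:2]-PV;print(np.hypot(*d),np.degrees(np.arctan2(d[1],d[0])))
go(*arc([.78,.87,.96,1.03,1.08,1.10,1.13]))
```

```text
0.10997182084626596 44.044190329434414
t 14.05 p [ 571.8 -187.5   55.3] jawyaw -46.12 xaxis [-0.     0.002 -1.   ] F [0.  5.6 4.4] w 0.0172 q [-0.51  0.64  1.39  0.    1.11  0.29]
(np.float64(0.5788), np.float64(-0.1954), 0.055, np.float64(-51.4)) tr [0.0011 0.0349 0.0014] rot [ 0.1173 -0.0013  0.0016]
(np.float64(0.5846), np.float64(-0.2034), 0.055, np.float64(-56.5)) tr [0.0011 0.0676 0.006 ] rot [ 0.2306 -0.0013  0.0016]
(np.float64(0.5897), np.float64(-0.2119), 0.055, np.float64(-61.7)) tr [0.001  0.0998 0.0134] rot [ 0.3461 -0.0012  0.0017]
(np.float64(0.5931), np.float64(-0.2188), 0.055, np.float64(-65.7)) tr [0.001  0.1242 0.0211] rot [ 0.435  -0.0011  0.0017]
(np.float64(0.5952), np.float64(-0.2238), 0.055, np.float64(-68.6)) tr [0.001  0.1411 0.0277] rot [ 0.4995 -0.0011  0.0018]
(np.float64(0.596), np.float64(-0.2259), 0.055, np.float64(-69.7)) tr [0.0009 0.148  0.0306] rot [ 0.5239 -0.0011  0.0018]
(np.float64(0.5971), np.float64(-0.229), 0.055, np.float64(-71.4)) tr [0.0009 0.1579 0.0351] rot [ 0.5617 -0.0011  0.0018]
```

Emit:
{"op": "arm_command", "data": {"deltas": [{"translation": [0,0.035,0.0015],"rotation": [0.117,0,0],"grip": 1},{"translation": [0,0.068,0.006],"rotation": [0.23,0,0],"grip": 1},{"translation": [0,0.1,0.0135],"rotation": [0.346,0,0],"grip": 1},{"translation": [0,0.124,0.021],"rotation": [0.435,0,0],"grip": 1},{"translation": [0,0.141,0.028],"rotation": [0.5,0,0],"grip": 1}]}}

```text
time_s: 14.55
eef_pos: [0.5947, -0.2232, 0.0554]
orientation: [2.018, 0.384, -2.018]
wrist_force: [1.2, 7.0, 2.8]
width: 0.017
```

Emit:
{"op": "arm_command", "data": {"deltas": [{"translation": [0,0,0],"rotation": [0,0,0],"grip": 1}]}}

```text
time_s: 14.65
eef_pos: [0.5948, -0.2235, 0.0554]
orientation: [2.018, 0.385, -2.017]
wrist_force: [1.2, 6.8, 2.4]
width: 0.0169
```

Run:
```python
from h import *
s=sense();d=s['eef_pos'][:2]-PV;print(np.hypot(*d),np.degrees(np.arctan2(d[1],d[0])))
t=np.radians(np.degrees(np.arctan2(d[1],d[0]))-90); print('tangential F',s['wrist_force'][:2]@[np.cos(t),np.sin(t)])
go(*arc([1.10,1.12,1.14]))
```

```text
0.10975098888453695 21.650854786650967
tangential F -5.841205123532396
t 14.65 p [ 594.8 -223.5   55.4] jawyaw -68.52 xaxis [ 0.     0.002 -1.   ] F [1.2 6.8 2.4] w 0.0169 q [-0.55  0.69  1.28  0.    1.17  0.65]
(np.float64(0.596), np.float64(-0.2259), 0.055, np.float64(-69.7)) tr [ 0.0012  0.0089 -0.0008] rot [ 0.0263 -0.001   0.0023]
(np.float64(0.5967), np.float64(-0.228), 0.055, np.float64(-70.9)) tr [ 0.0012  0.0162 -0.0004] rot [ 0.0529 -0.001   0.0023]
(np.float64(0.5974), np.float64(-0.23), 0.055, np.float64(-72.0)) tr [ 0.0012  0.0233 -0.0001] rot [ 0.0774 -0.0009  0.0023]
```

Emit:
{"op": "arm_command", "data": {"deltas": [{"translation": [0,0.008,0],"rotation": [0.026,0,0],"grip": 1},{"translation": [0,0.012,0],"rotation": [0.04,0,0],"grip": 1},{"translation": [0,0.012,0],"rotation": [0.04,0,0],"grip": 1}]}}

```text
time_s: 14.95
eef_pos: [0.5959, -0.2263, 0.0554]
orientation: [2.035, 0.357, -2.035]
wrist_force: [1.5, 5.8, 2.9]
width: 0.0168
```

```bash
cat >> h.py <<'E'
def tang():
    s=sense();d=s['eef_pos'][:2]-PV;a=np.arctan2(d[1],d[0]);t=a-np.pi/2
    print('r',np.hypot(*d).round(4),'ang',np.degrees(a).round(2),'q',(np.radians(83.3)-a).round(3),'Ft',(s['wrist_force'][:2]@[np.cos(t),np.sin(t)]).round(1),'Fr',(s['wrist_force'][:2]@[np.cos(a),np.sin(a)]).round(1),s['wrist_force'].round(1),s['torque'].round(2),'w',round(s['width'],4))
E
python3 -c "
from h import *
tang()"
```

```text
r 0.1097 ang 20.08 q 1.103 Ft -4.9 Fr 3.4 [1.5 5.8 2.9] [ 0.93 -0.12 -0.02] w 0.0168
```

Emit:
{"op": "arm_command", "data": {"deltas": [{"translation": [0,0.006,0],"rotation": [0.015,0,0],"grip": 1},{"translation": [0,0.01,0],"rotation": [0.015,0,0],"grip": 1},{"translation": [0,0.01,0],"rotation": [0.015,0,0],"grip": 1}]}}

```text
time_s: 15.25
eef_pos: [0.5962, -0.2274, 0.0553]
orientation: [2.041, 0.35, -2.044]
wrist_force: [-1.8, 12.4, 4.7]
width: 0.017
```

```bash
python3 -c "
from h import *
tang()"
```

```text
r 0.1097 ang 19.5 q 1.114 Ft -12.3 Fr 2.4 [-1.8 12.4  4.7] [1.94 0.3  0.02] w 0.017
```

Tangential force jumped from 5 to 12 N, so it's on the stop. I'll add a little preload, hold, and check.

Emit:
{"op": "arm_command", "data": {"deltas": [{"translation": [0,0.004,0],"rotation": [0,0,0],"grip": 1},{"translation": [0,0.004,0],"rotation": [0,0,0],"grip": 1},{"translation": [0,0.004,0],"rotation": [0,0,0],"grip": 1},{"translation": [0,0.004,0],"rotation": [0,0,0],"grip": 1},{"translation": [0,0.004,0],"rotation": [0,0,0],"grip": 1}], "squeeze": 50}}

```text
time_s: 15.75
eef_pos: [0.5964, -0.2276, 0.0553]
orientation: [2.041, 0.352, -2.045]
wrist_force: [-2.7, 15.9, 6.9]
width: 0.0165
```

Run:
```python
from h import *
tang()
q,_=look('scene','sc11');p,d=look('top','top11')
a=cv2.resize(q[110:290,180:360],None,fx=3,fy=3,interpolation=cv2.INTER_CUBIC)
cv2.imwrite('pics/c13.png',a); cv2.imwrite('pics/c14.png',p); tang()
P=cloud('top',d)
for nm,u,v,r in(('slim',(.5893,.174),.01,.018),('wide',(.5747,.0484),.014,.026)):
    R=np.hypot(P[...,0]-u[0],P[...,1]-u[1]); z=P[...,2][(R>v)&(R<r)]; print(nm,np.percentile(z,[10,50,90]).round(4))
```

```text
r 0.1098 ang 19.34 q 1.116 Ft -15.9 Fr 2.7 [-2.7 15.9  6.9] [2.45 0.47 0.05] w 0.0165
r 0.1098 ang 19.33 q 1.117 Ft -16.3 Fr 1.9 [-3.6 16.   6.7] [ 2.49  0.43 -0.04] w 0.0166
slim [0.0188 0.049  0.0515]
wide [0.0404 0.0419 0.0443]
```

View pics/c13.png

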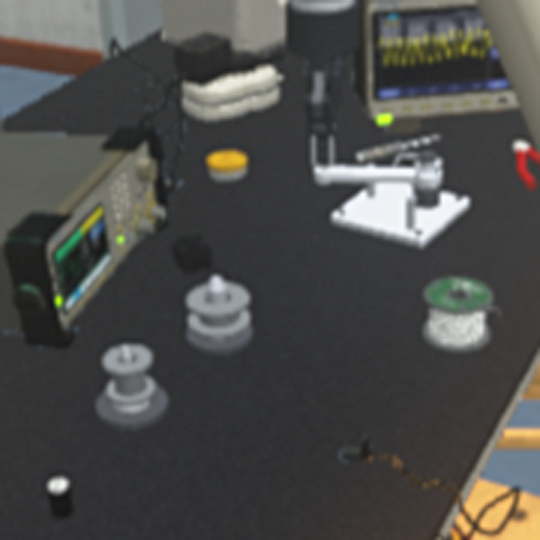

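View pics/c14.png

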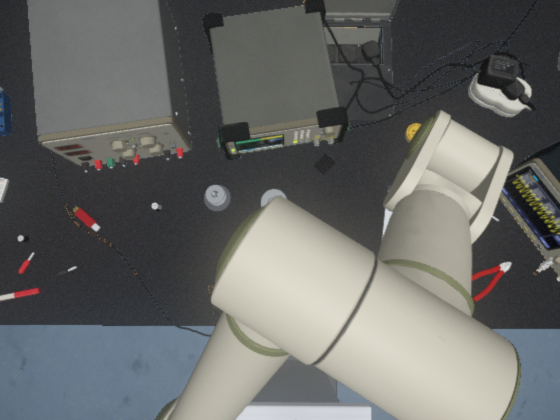

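The scene view shows the arm bar swung round with the roller in the jaws (full frame about (288,165)) and both bobbins level on their shoulders. From the top camera their tops are at 49 and 42 mm (50 and 42 expected). Handing in.

```bash
python3 -c "
from h import *
from station import job_done
print(job_done()); tang()"
```

```text
the job is handed in; nothing more can be done
None
the job is handed in; nothing more can be done
```

The job is handed in at about 16 s of the 58 s allowed. Both bobbins are seated, and the gripper is still holding the roller with the tension arm against its stop.

- **Bobbins:** the wide one is on the thick spindle and the slim one on the thin spindle. Each met its shoulder at the expected height with 5–6 N. From the top camera, their upper faces are at 42 mm (wide, 42 expected) and 49 mm (slim, 50 expected). The scene camera read both about 2 mm high, which I put down to its calibration.
- **Tension arm:** I gripped the roller and swung it along its arc to a measured angle of about 1.11 rad. There the tangential force rose from 5 N to 16 N with almost no further movement. It is held with a 50 N grip and the jaws at 16.6 mm on the 18 mm roller. That is slightly under its nominal size, as the readings on both bobbins were.
- **Bystanders:** the solder spool, capacitor and heat sink look unmoved in the last scene view. I judged this by eye; at the end the robot arm hid the spool from the top camera.

After hand-in the robot gave no more readings, so there is no check of the final hold second.

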